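# Unpack a plaster mould and seat it in its casting cradle

## Robot

A 6-joint arm with a two-finger parallel gripper is mounted at the origin on the work surface. World frame = base frame: x ahead of the robot, y to its left, z up, the work surface at z = 0. Lengths are in m, angles in rad, forces in N, time in s.
With the tool pointing down it reaches from about 0.3 to 0.775 m from the base axis. Payload 14.6 kg.
Tool frame: the origin (TCP) lies midway between the tips of the shut fingers; the grasp point (between the pads) lies 19 mm behind it (ctrl.pinch_z is the z of the grasp point in the tool frame, in m); z points along the fingers, y is the line along which they close (so a half turn about z gives the same grasp; the last joint's range is limited). The gripper opens to 94 mm and grips with 3 to 60 N. Pads are 16 mm wide; open, the fingers measure 119 mm over their backs; the gripper's body (75 mm by 177 mm) begins 78 mm behind the grasp point.
Start: joints at [1.162, 0.3, 1.521, -0, 1.321, -0.067], TCP at [0.184, 0.518, 0.205] pointing down, gripper open.
Joint ranges: [-3.03, 3.03], [-0.79, 2.21], [0.23, 2.52], [-1.04, 4.18], [0, 3.07], [-2.55, 2.55]. Speed limits (rad/s): [2.22, 2.22, 2.57, 3.14, 3.14, 3.14].

## Interface

Orientations are given as [roll, pitch, yaw] about the fixed x, y, z axes, in that order (R = Rz(yaw) Ry(pitch) Rx(roll)).
In Python, from station import ctrl, camera, ticket gives the robot as it stands. The module is installed in compiled form; this text tells all that it offers.
- The arm moves only by the shell command python3 -m inch 'ROWS' [FORCE]. ROWS is text: rows parted by semicolons, each of 7 numbers parted by spaces: the opening, from -1 (shut) to 1 (fully open), then the shift along the tool's x, y, z in units of 0.03 m (1.0 is 0.03 m), then the turn, a rotation vector about the tool's x, y, z in units of 10 degrees (1.0 is 10 degrees). In form: grip dx dy dz rx ry rz; .... A call has 1 to 10 rows; each row shifts and turns the commanded pose from where the row before left it, along the tool's axes as they then stand; what a row does not reach is not made up. A row lasts 1/8 s, in which the tool goes at most 62.5 mm and 10.7 degrees, less where a joint would pass 70% of its speed; a pose out of reach is approached as far as the arm can. A call with a number of a shift or a turn outside -1 to 1 is refused whole. A call with a gripper value outside its range is refused whole. The fingers move at their own pace and stop on an object; FORCE is the grip in N (left out, the last holds). Time passes only in rows, so rows that do not move let the fingers close. It gives the time, the measured TCP pose, the force, the opening and the grip force at its end, in the units of the state.
- ctrl.get_obs(): the state, without advancing time (a new reading comes with each control period).
- camera(name): name is "scene" or "top" or "wrist"; returns a dict with "img" (400x640x3 uint8, blue, green, red), "range_z" (400x640 float32, m along the optical axis (not along the pixel's ray), 0 where there is no reading), "intrinsics" (3x3 intrinsics, pixels), "view" (4x4, takes a point from world to camera coordinates). Camera axes: x right, y down, z forward; pixel columns grow to the right and rows downward; lengths in m; the calibration is good to about 2 mm. The wrist camera is an equidistant fisheye: a pixel r from the principal point sees the ray r / f radians off the axis. A picture is of the moment at which its call begins.
- ticket.hand_in(): hands the job in; it is judged then, once.
The state is a dict: "time_s": time; "qpos": joint angles; "joint_vel": joint speeds; "tau": joint torques, N m; "ee_pos": TCP position; "eef_rot": TCP orientation; "force": force on the tool from outside, world axes, zero at the start; "moment": the same for the moment, N m; "grip_width": finger opening in m; "grip_force": force on a finger pad.
Only numpy, scipy, OpenCV 4.12 (cv2) and the standard library are available. Lean on these libraries where they do the work, as an engineer would, in place of code of your own. Each camera call takes 0.05 s, during which the arm holds its last target. There are 200 camera calls.

## Task

Swing both flaps of the small cardboard carton open, past upright so that they lean well outwards, while the mould is still inside. Then lift out the white plaster mould, set it down (do not drop it) flat in the recess of the wooden cradle, and let go, leaving the flaps open and everything else on the bench where it stands.

Things in the scene. Friction and masses are not known exactly. Their poses are not given: they have to be found in the camera images.
- carton: Brown cardboard carton, fixed to the bench, open at the top between two hinged flaps. Outside 168 (its x) x 178 (its y) x 75 high, walls and bottom 4 thick. Origin: centre of its underside; z up. Left or right of the robot, turned by up to 0.4 rad. The flaps hinge on its upper edges at y = +89 and y = -89 and are 164 wide along its x.
- flap_left (a joint): Hinge of the flap at the carton's +y edge, rad: 0 = closed, level; 1.57 = upright; 3.14 = folded out level; 3.6 = stop. Starts at 0.5 to 0.9. Flap 70 long from hinge to free edge, 3 thick; the crease is stiff (about 0.05 N m), so it stays where it is left. Swing it along its arc, up and out, from inside (1 to 5 N); a level push on the low edge jams. Hinge line 76.5 above the bench.
- flap_right (a joint): Hinge of the flap at the carton's -y edge; a mirror image of flap_left, same values. Between the two free edges there is a gap of at least 50 along the carton's y at the start, open to the inside.
- flap_left_edge (a point): Middle of the free edge of the left flap, in mid thickness.
- flap_right_edge (a point): Middle of the free edge of the right flap, in mid thickness.
- mould: White plaster block with a grey pouring hole on top, 56 (its x) x 90 (its y) x 45 high, about 0.27 kg. Origin: centre of its underside; z up. It starts lying flat on the carton's bottom (4 above the bench) near the middle, its 90 side roughly along the carton's y (within 0.2 rad); grip it across the 56. Either way round fits the cradle.
- cradle: Pale wooden cradle, fixed to the bench, 116 (its x) x 150 (its y) x 20 high, with a rectangular recess in the middle, 64 (its x) x 98 (its y), 14 deep, green floor. Origin: centre of its underside; z up. On the other side of the robot from the carton, turned by up to 0.4 rad.
- pocket (a point): Centre of the floor of the cradle's recess, 6 above the bench; axes as the cradle's. The seated mould's origin lies here, its x along this x.
- figure_tall: White porcelain figure, round foot 34 across, 65 tall, loose, standing beyond the cradle. Leave it standing. Origin: centre of its underside.
- figure_small: White porcelain figure, round foot 34 across, 50 tall, loose, standing beyond the cradle. Leave it standing. Origin: centre of its underside.
- sponge_block: Yellow sponge slab 70 x 110 x 30, loose, left of the work area. Leave it. Origin: centre of its underside.
There are look-alikes about, which are no part of the job. What is shaped like the mould but green or red is not meant. Several things have the shape of the carton; the one meant has the colours described above.

How it is judged:
On the way:
1. both flaps swung open past upright, leaning outwards (over 1.85 rad), the mould still inside the carton (value of joint each of flap_left, flap_right above 1.85 rad and z of mould in the frame of carton below 0.025 m and horizontal distance between mould and carton below 0.08 m), for 0.2 s.
At the end, for the whole second after the job is handed in: Both flaps still stand open past 1.85 rad; the mould rests in the cradle's recess, its underside within 4 mm of the recess floor and 8 mm of its centre, upright within 0.06 rad and square within 0.12 rad (either way round), released and at rest (value of joint each of flap_left, flap_right above 1.85 rad and horizontal distance between mould and pocket below 0.008 m and z of mould in the frame of pocket below 0.004 m and angle between mould's own z axis and vertical below 0.06 rad and angle between the x axis of mould and the x axis of pocket, either way round below 0.12 rad and linear speed of mould below 0.02 m/s); the robot touches nothing.
It fails at once if the mould is dropped (falls, free of the fingers, faster than 0.7 m/s: from about 25 mm or more) (linear speed of mould above 0.7 m/s and contact force between mould and the fingers below 0.1 N).
It fails at once if a porcelain figure is moved by more than 30 mm or tipped over (distance of any of figure_tall, figure_small from where it was at the start of the episode above 0.03 m or angle between any of figure_tall, figure_small's own z axis and vertical above 0.5 rad).
It fails at once if the sponge is moved by more than 30 mm (distance of sponge_block from where it was at the start of the episode above 0.03 m).
It also fails if it takes over 61 s, if anything falls off the work surface, if the arm or the gripper's body presses on something with over 40 N, if the wrist force passes 120 N, or if a joint passes its speed limit or range.

## Working session

There is one attempt and no reset: what is moved stays moved. The work goes in short steps, Python scripts to look and compute and a shell command to move; the robot and the scene stay as the last step left them, time stands still between calls to the robot, and variables do not carry over. Pictures are saved under pics/ and viewed, at most 10 in all, crops included, and the job is handed in when it is done.

```bash
mkdir -p pics; ls; python3 - <<'E'
from station import ctrl,camera
import cv2,numpy as np
o=ctrl.get_obs(); print(o, ctrl.pinch_z)
a=camera("top");b=camera("scene")
for n,c in(("top",a),("scene",b)):
    cv2.imwrite(f"pics/{n}0.png",c["img"]); np.savez(f"{n}0.npz",**c); print(n,c["intrinsics"],c["view"])
E
```

```text
pics
{'time_s': 0.0, 'qpos': array([ 1.16242976e+00,  3.00447469e-01,  1.52158088e+00, -7.79307527e-06,
        1.32069690e+00, -6.66028492e-02]), 'joint_vel': array([ 2.24721513e-04, -3.03256049e-07, -2.83170001e-04,  2.08374132e-04,
       -4.42296637e-04, -8.20731216e-07]), 'tau': array([ 1.28542717e-03, -5.31827652e+01, -3.52727902e+01,  7.09439255e-02,
        2.45453574e-02, -1.52356915e-04]), 'ee_pos': array([0.18423402, 0.51794757, 0.20489938]), 'eef_rot': array([-3.14046207e+00, -6.78466445e-05,  2.79983083e+00]), 'force': array([0.40958009, 0.50625864, 0.39673158]), 'moment': array([ 0.00844477, -0.00106849,  0.01694885]), 'grip_force': 0.0, 'grip_width': 0.09409279336721564} -0.0188
top [[508.42536073   0.         325.88026292]
 [  0.         508.42536073 207.97796154]
 [  0.           0.           1.        ]] [[ 0.02647634 -0.99961335  0.00849414 -0.00245891]
 [-0.98075236 -0.02761927 -0.19329247  0.49357597]
 [ 0.19345233 -0.00321297 -0.98110441  2.02287771]
 [ 0.          0.          0.          1.        ]]
scene [[406.19295458   0.         317.85020772]
 [  0.         406.19295458 195.92788509]
 [  0.           0.           1.        ]] [[-0.44961668  0.89302847 -0.018574    0.2096131 ]
 [ 0.52616054  0.24798991 -0.81342246 -0.18807415]
 [-0.72180325 -0.37550121 -0.58137674  1.64816761]
 [ 0.          0.          0.          1.        ]]
```

View pics/top0.png

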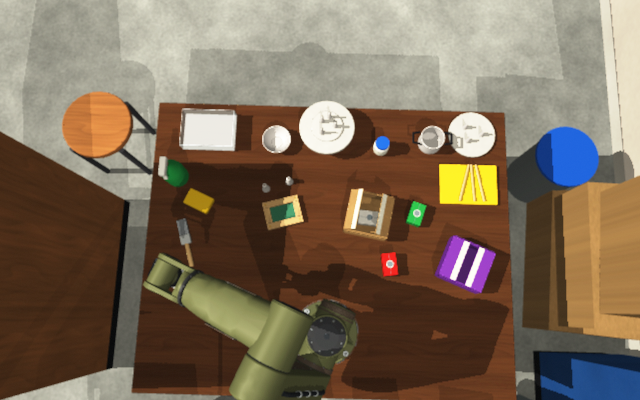

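View pics/scene0.png

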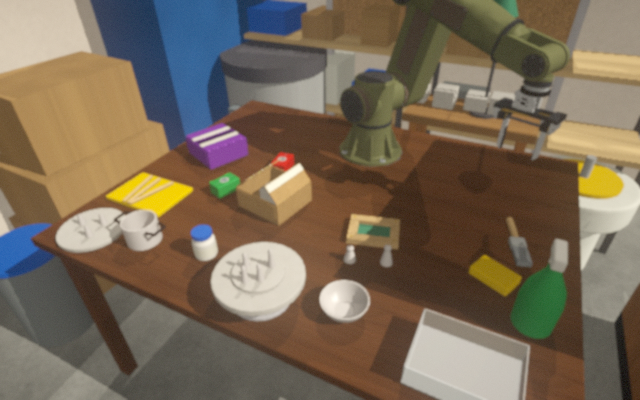

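The top view shows the carton at about (368,214), with flaps on its left and right sides. The cradle is at about (283,212), and the figures are at (266,187) and (290,181). The green and red blocks are decoys. I'll enlarge that area and read the depth.

```bash
cat > h.py <<'E'
import numpy as np,cv2
def pts(c):
    "world point per pixel from range_z (pinhole cams)"
    K,V,z=c["intrinsics"],c["view"],c["range_z"]
    v,u=np.mgrid[:z.shape[0],:z.shape[1]]
    p=np.stack([(u-K[0,2])/K[0,0]*z,(v-K[1,2])/K[1,1]*z,z],-1)
    return (p-V[:3,3])@V[:3,:3]
def ray(c,uv,h):
    K,V=c["intrinsics"],c["view"]; uv=np.atleast_2d(uv)
    d=np.c_[(uv-K[[0,1],2])/K[0,0],np.ones(len(uv))]@V[:3,:3]; o=-V[:3,:3].T@V[:3,3]
    return o+d*((h-o[2])/d[:,2])[:,None]
E
python3 - <<'E'
from h import *
c=np.load("top0.npz");P=pts(c);im=c["img"]
cv2.imwrite("pics/crop1.png",cv2.resize(im[170:250,250:400],None,fx=5,fy=5,interpolation=cv2.INTER_CUBIC))
hsv=cv2.cvtColor(im,cv2.COLOR_BGR2HSV)
# cradle: green floor
m=cv2.inRange(hsv,(60,60,30),(100,255,255)); m[:190]=0;m[235:]=0;m[:,:255]=0;m[:,310:]=0
q=np.argwhere(m)[:,::-1]; r=cv2.minAreaRect(q.astype(np.float32)); print("green",len(q),r, P[m>0].mean(0))
B=cv2.boxPoints(r);print(ray(c,B,.006).round(3))
np.set_printoptions(linewidth=250)
print("z mm carton");print((P[180:246:2,338:400:2,2]*1000).astype(int))
# points of carton-height
for n,(u0,u1,v0,v1) in dict(carton=(335,402,180,246),cradle=(258,308,190,235)).items():
    S=P[v0:v1,u0:u1].reshape(-1,3)
    for lo,hi in((.012,.03),(.06,.09),(.09,.2)):
        s=S[(S[:,2]>lo)&(S[:,2]<hi)]
        if len(s)>5: print(n,lo,len(s),s.mean(0).round(4),cv2.minAreaRect(s[:,:2].astype(np.float32)*1000))
E
```

```text
green 305 ((282.23529052734375, 211.94117736816406), (13.581995010375977, 22.313274383544922), 75.96376037597656) [0.47868359 0.19052837 0.01453873]
[[0.495 0.244 0.006]
 [0.52  0.155 0.006]
 [0.465 0.139 0.006]
 [0.44  0.228 0.006]]
z mm carton
[[ 11   0  -3 ...   6   1 -12]
 [  0   7   0 ...   8   0  -1]
 [ -3   0   4 ...   5   2  -2]
 ...
 [  2   6  -5 ...   1   3   0]
 [ -2  -5   0 ...  -1   7  -2]
 [ -5   5   2 ...  -1   0   5]]
carton 0.012 153 [ 0.4939 -0.171   0.0166] ((491.3797607421875, -164.20880126953125), (256.4682312011719, 283.7040710449219), 86.3226547241211)
carton 0.06 405 [ 0.4601 -0.1643  0.0783] ((472.630126953125, -159.804931640625), (179.52110290527344, 180.00274658203125), 79.31774139404297)
carton 0.09 782 [ 0.4733 -0.1573  0.1108] ((473.2510681152344, -157.46054077148438), (174.2201385498047, 164.13018798828125), 79.95391845703125)
cradle 0.012 724 [0.4798 0.1913 0.0196] ((479.08050537109375, 190.30078125), (185.23597717285156, 203.6594696044922), 1.906440258026123)
```

View pics/crop1.png

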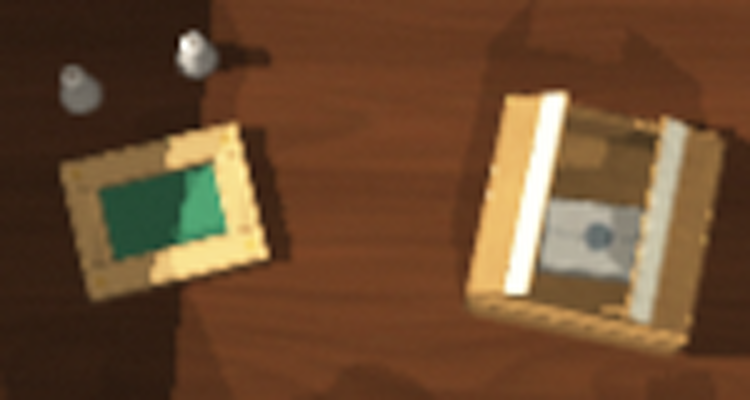

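In the crop, the cradle frame has corners at (60,165), (240,122), (270,260) and (92,300), with the figures just above it. The carton has white-edged flaps at (535,195) and (660,220), and the mould is at (590,240). I estimate the carton at about (0.473,-0.16) with yaw about -0.18, and the cradle at about (0.48,0.19) with yaw about +0.27. I'm moving over the carton now, so the wrist camera can give a better reading.

```bash
python3 -m inch '1 0 0 0 0 0 0.9;1 0 0 0 0 0 0.9;1 0 0 0 0 0 0.9;1 0 0 0 0 0 0.9;1 0 0 0 0 0 0.9;1 0 0 0 0 0 0.9;1 0 0 0 0 0 0.9;1 0 0 0 0 0 0.9;1 0 0 0 0 0 0.9'
python3 -m inch '1 -.85 .56 -.1 0 0 0;1 -.85 .56 -.1 0 0 0;1 -.85 .56 -.1 0 0 0;1 -.85 .56 -.1 0 0 0;1 -.85 .56 -.1 0 0 0;1 -.85 .56 -.1 0 0 0;1 -.85 .56 -.1 0 0 0;1 -.85 .56 -.1 0 0 0;1 -.85 .56 -.1 0 0 0;1 -.85 .56 -.1 0 0 0'
python3 -m inch '1 -.85 .56 -.1 0 0 0;1 -.85 .56 -.1 0 0 0;1 -.85 .56 -.1 0 0 0;1 0 0 0 0 0 0'
python3 - <<'E'
from h import *
from station import camera,ctrl
o=ctrl.get_obs();print(o["ee_pos"],o["eef_rot"])
c=camera("wrist");np.savez("w1.npz",**c);cv2.imwrite("pics/w1.png",c["img"]);print(c["intrinsics"],c["view"])
E
```

```text
time_s: 1.23
ee_pos: [0.1843, 0.518, 0.2051]
eef_rot: [-3.141, 0.001, 1.381]
force: [0.0, 0.4, 0.0]
grip_width: 0.094
grip_force: 0.0
time_s: 2.48
ee_pos: [0.3028, 0.2357, 0.2354]
eef_rot: [-3.141, 0.0, 1.386]
force: [0.7, -0.0, 0.7]
grip_width: 0.094
grip_force: 0.0
time_s: 2.98
ee_pos: [0.3385, 0.1511, 0.2445]
eef_rot: [3.142, 0.0, 1.384]
force: [-0.3, 0.9, 0.1]
grip_width: 0.0939
grip_force: 0.0
[0.33854213 0.15109696 0.24447661] [3.14152086e+00 4.62003133e-05 1.38354366e+00]
[[309.70691629   0.         317.08871818]
 [  0.         309.70691629 199.12009127]
 [  0.           0.           1.        ]] [[ 9.82506149e-01 -1.86228583e-01  7.62765889e-04 -3.04659681e-01]
 [-1.80007266e-01 -9.48617798e-01  2.60233853e-01  1.67227018e-01]
 [-4.77394082e-02 -2.55818664e-01 -9.65545317e-01  4.83092019e-01]
 [ 0.00000000e+00  0.00000000e+00  0.00000000e+00  1.00000000e+00]]
```

```bash
python3 -m inch '1 -.78 .52 -.15 0 0 0;1 -.78 .52 -.15 0 0 0;1 -.78 .52 -.15 0 0 0;1 -.78 .52 -.15 0 0 0;1 -.78 .52 -.15 0 0 0;1 -.78 .52 -.15 0 0 0;1 -.78 .52 -.15 0 0 0;1 -.78 .52 -.15 0 0 0;1 -.78 .52 -.15 0 0 0;1 -.78 .52 -.15 0 0 0'
python3 -m inch '1 -.78 .52 -.15 0 0 0;1 -.78 .52 -.15 0 0 0;1 0 0 0 0 0 0'
python3 - <<'E'
from h import *
from station import camera,ctrl
o=ctrl.get_obs();print(o["ee_pos"],o["eef_rot"])
c=camera("wrist");np.savez("w2.npz",**c);cv2.imwrite("pics/w2.png",c["img"])
cv2.imwrite("pics/w12.png",np.vstack([cv2.resize(np.load("w1.npz")["img"],(480,300)),cv2.resize(c["img"],(480,300))]))
E
```

```text
time_s: 4.28
ee_pos: [0.449, -0.1064, 0.2893]
eef_rot: [-3.141, -0.0, 1.387]
force: [0.0, -0.5, -0.3]
grip_width: 0.0938
grip_force: 0.0
time_s: 4.65
ee_pos: [0.4711, -0.1583, 0.2979]
eef_rot: [-3.141, -0.0, 1.385]
force: [-0.5, 0.5, 0.1]
grip_width: 0.094
grip_force: 0.0
[ 0.47109154 -0.15830535  0.2978512 ] [-3.14060258e+00 -2.95984522e-04  1.38543924e+00]
```

View pics/w2.png

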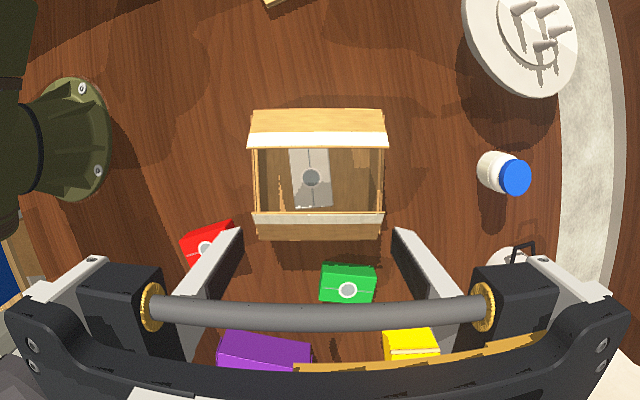

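The wrist view shows the left flap's free edge at row ~148 (columns 247–389) and its hinge at row ~110. The right flap's free edge is at row ~213 (253–384) and its hinge at row ~240. The mould is at (311,178). Next I'll turn these into 3D positions using depth and rays.

```bash
cat >> h.py <<'E'
def fdir(c,uv):
    K=c["intrinsics"];p=(np.asarray(uv,float)-K[[0,1],2])/K[0,0];r=np.linalg.norm(p,axis=-1,keepdims=True)
    r=np.maximum(r,1e-9);return np.concatenate([p/r*np.sin(r),np.cos(r)],-1)
def wpts(c):
    z=c["range_z"];v,u=np.mgrid[:z.shape[0],:z.shape[1]];d=fdir(c,np.stack([u,v],-1));V=c["view"]
    return (d/d[...,2:]*z[...,None]-V[:3,3])@V[:3,:3]
def wray(c,uv,h):
    V=c["view"];d=fdir(c,np.atleast_2d(uv))@V[:3,:3];o=-V[:3,:3].T@V[:3,3]
    return o+d*((h-o[2])/d[:,2])[:,None]
E
python3 - <<'E'
from h import *
c=np.load("w2.npz");P=wpts(c);im=c["img"]
np.set_printoptions(linewidth=250,suppress=True)
# column profiles
for u in(300,340):
  for v in range(100,250,4): print(u,v,P[v,u].round(4),im[v,u])
# mould: grey-white low sat, z .03-.06
hsv=cv2.cvtColor(im,cv2.COLOR_BGR2HSV)
m=((hsv[...,1]<60)&(P[...,2]>.035)&(P[...,2]<.062)).astype(np.uint8); m[:145]=0;m[215:]=0;m[:,:260]=0;m[:,380:]=0
S=P[m>0];print(len(S),np.median(S,0)); r=cv2.minAreaRect(S[:,:2].astype(np.float32)*1000);print(r)
for a in(hsv,):
  m2=m.copy()
print(np.argwhere(m).min(0),np.argwhere(m).max(0))
# carton outer: wall tops / hinge corners by ray at .0765
print("hinge L",wray(c,[[254,110],[384,109]],.0765),"hinge R",wray(c,[[259,240],[380,239]],.0765))
E
```

```text
300 100 [ 0.4644 -0.0521 -0.0022] [ 52  77 117]
300 104 [ 0.4634 -0.0583 -0.0003] [ 58  86 125]
300 108 [ 0.4659 -0.0676  0.0772] [112 181 244]
300 112 [ 0.4653 -0.0728  0.0834] [129 216 250]
300 116 [ 0.4646 -0.0779  0.0881] [123 207 248]
300 120 [ 0.464  -0.0828  0.0954] [125 211 249]
300 124 [ 0.4635 -0.0876  0.1023] [130 216 251]
300 128 [ 0.4628 -0.0923  0.1057] [127 212 250]
300 132 [ 0.4623 -0.0967  0.1137] [255 255 255]
300 136 [ 0.4616 -0.1012  0.1164] [253 255 255]
300 140 [ 0.4612 -0.1054  0.1231] [253 255 255]
300 144 [ 0.4606 -0.1096  0.1269] [255 255 255]
300 148 [ 0.4598 -0.1139  0.129 ] [125 150 170]
300 152 [ 0.453  -0.1262  0.0501] [172 193 205]
300 156 [ 0.4518 -0.1318  0.0487] [174 196 210]
300 160 [ 0.4507 -0.1373  0.0487] [176 199 212]
300 164 [ 0.4496 -0.143   0.0477] [177 198 210]
300 168 [ 0.4485 -0.1485  0.0482] [171 190 204]
300 172 [ 0.4475 -0.154   0.0491] [172 194 206]
300 176 [ 0.4464 -0.1595  0.0494] [174 196 212]
300 180 [ 0.445  -0.1657  0.0462] [174 197 211]
300 184 [ 0.4439 -0.1712  0.0474] [173 194 207]
300 188 [ 0.443  -0.1765  0.0495] [147 166 1
[... 2173 characters left out ...]
  -0.2126  0.1109] [167 195 210]
340 224 [ 0.4892 -0.2199  0.1052] [ 81 121 158]
340 228 [ 0.4884 -0.2272  0.1001] [ 69 109 151]
340 232 [ 0.4875 -0.2351  0.0939] [ 69 121 156]
340 236 [ 0.4866 -0.2445  0.0849] [ 74 118 156]
340 240 [ 0.4858 -0.2868 -0.0009] [ 58  88 122]
340 244 [ 0.4846 -0.2934  0.0003] [38 57 86]
340 248 [ 0.4835 -0.3009 -0.0001] [38 60 87]
2257 [ 0.46049232 -0.16443285  0.04850666]
((460.79315185546875, -164.99749755859375), (86.80490112304688, 54.9261474609375), 84.4026107788086)
[149 289] [208 332]
hinge L [[ 0.40700299 -0.05760861  0.0765    ]
 [ 0.57244998 -0.08711311  0.0765    ]] hinge R [[ 0.37341652 -0.23346881  0.0765    ]
 [ 0.54178404 -0.26360955  0.0765    ]]
```

Carton: centre (0.4736,-0.1604), yaw -0.177, hinge span 179 mm as expected. Flaps: left about 0.85 rad, right about 0.68. The mould top is at 0.0485. Tool x lies along carton +y and tool y along carton +x, so the left flap comes first, along its arc.

```bash
python3 -m inch '1 .11 0 .88 0 0 0;1 .11 0 .88 0 0 0;1 .11 0 .88 0 0 0;1 .11 0 .88 0 0 0;1 .11 0 .88 0 0 0;1 .11 0 .88 0 0 0;1 .11 0 .85 0 0 0;1 0 0 0 0 0 0'
python3 -m inch '1 .33 0 0 0 0 0;1 .28 0 -.21 0 0 0;1 .41 0 -.21 0 0 0'
python3 -m inch '1 .45 0 -.13 0 0 0;1 .46 0 -.03 0 0 0;1 .35 0 .05 0 0 0;1 .35 0 .12 0 0 0'
python3 -m inch '1 .32 0 .18 0 0 0;1 .27 0 .25 0 0 0;1 .17 0 .21 0 0 0;1 0 0 0 0 0 0'
```

```text
time_s: 5.7
ee_pos: [0.4739, -0.1339, 0.1133]
eef_rot: [-3.138, -0.001, 1.387]
force: [-0.1, -0.7, 1.5]
grip_width: 0.0942
grip_force: 0.0
time_s: 6.08
ee_pos: [0.4808, -0.1047, 0.1283]
eef_rot: [3.14, 0.0, 1.386]
force: [0.3, -1.2, -1.2]
grip_width: 0.0941
grip_force: 0.4
time_s: 6.58
ee_pos: [0.4895, -0.0572, 0.1266]
eef_rot: [3.142, -0.0, 1.386]
force: [-0.1, -0.8, -0.3]
grip_width: 0.0944
grip_force: 0.5
time_s: 7.08
ee_pos: [0.4933, -0.0352, 0.107]
eef_rot: [-3.14, -0.0, 1.386]
force: [-0.1, 0.2, 0.1]
grip_width: 0.0938
grip_force: 0.0
```

```bash
python3 -m inch '1 -.9 0 -1 0 0 0;1 -.95 0 0 0 0 0;1 -.95 0 0 0 0 0;1 -.95 0 0 0 0 0;1 -1 0 1 0 0 0;1 0 0 .05 0 0 0;1 0 0 0 0 0 0'
python3 -m inch '1 -.36 0 0 0 0 0;1 -.27 0 -.29 0 0 0;1 -.28 0 -.21 0 0 0;1 -.41 0 -.21 0 0 0'
python3 -m inch '1 -.45 0 -.13 0 0 0;1 -.46 0 -.03 0 0 0;1 -.35 0 .05 0 0 0;1 -.35 0 .12 0 0 0'
python3 -m inch '1 -.32 0 .18 0 0 0;1 -.27 0 .25 0 0 0;1 -.17 0 .21 0 0 0;1 0 0 0 0 0 0'
python3 -m inch '1 .9 0 -1 0 0 0;1 .9 0 -1 0 0 0;1 .9 0 -1 0 0 0;1 .9 0 -1 0 0 0;1 .8 0 -1 0 0 0;1 0 0 0 0 0 0'
python3 - <<'E'
from h import *
from station import camera,ctrl
np.set_printoptions(linewidth=250,suppress=True)
o=ctrl.get_obs();print(o["ee_pos"],o["eef_rot"])
c=camera("wrist");np.savez("w3.npz",**c);cv2.imwrite("pics/w3.png",c["img"])
P=wpts(c);im=c["img"]
C=np.array([.4736,-.1604,0]);a=-.177;R=np.array([[np.cos(a),-np.sin(a),0],[np.sin(a),np.cos(a),0],[0,0,1]])
Q=(P-C)@R
for s in(1,-1):
    q=Q[(abs(Q[...,0])<.07)&(s*Q[...,1]>.093)&(s*Q[...,1]<.17)&(Q[...,2]>.085)&(Q[...,2]<.16)]
    k=np.polyfit(s*q[:,1],q[:,2],1) if len(q)>20 else None
    print(s,len(q),np.pi-np.arctan(k[0]) if k is not None and k[0]<0 else (np.pi-np.arctan(k[0]) if k is not None else None), q.max(0) if len(q) else None,q.min(0) if len(q) else None)
hsv=cv2.cvtColor(im,cv2.COLOR_BGR2HSV)
m=((abs(Q[...,0])<.075)&(abs(Q[...,1])<.08)&(Q[...,2]>.038)&(Q[...,2]<.058)&(hsv[...,1]<70)).astype(np.uint8)
m=cv2.morphologyEx(m,cv2.MORPH_OPEN,np.ones((3,3)))
uv=np.argwhere(m)[:,::-1];S=P[m>0];z=np.median(S[:,2]);print(len(S),z)
print(cv2.minAreaRect((wray(c,uv,z)[:,:2]*1000).astype(np.float32)),uv.min(0),uv.max(0))
E
```

```text
time_s: 7.95
ee_pos: [0.4675, -0.1754, 0.1066]
eef_rot: [3.141, -0.0, 1.386]
force: [0.3, -0.5, -0.1]
grip_width: 0.0941
grip_force: 0.0
time_s: 8.45
ee_pos: [0.4601, -0.2151, 0.1281]
eef_rot: [3.141, 0.0, 1.387]
force: [0.7, 1.4, -0.4]
grip_width: 0.0938
grip_force: 0.4
time_s: 8.95
ee_pos: [0.451, -0.2627, 0.1268]
eef_rot: [-3.141, -0.0, 1.386]
force: [-0.1, 1.9, 0.2]
grip_width: 0.0936
grip_force: 0.5
time_s: 9.45
ee_pos: [0.4467, -0.2845, 0.1073]
eef_rot: [-3.141, -0.0, 1.386]
force: [0.1, 0.3, -0.4]
grip_width: 0.0938
grip_force: 0.0
time_s: 10.2
ee_pos: [0.4721, -0.1537, 0.2601]
eef_rot: [3.138, 0.001, 1.388]
force: [-0.7, 0.3, -0.5]
grip_width: 0.0938
grip_force: 0.0
[ 0.4721086  -0.15367255  0.26010535] [3.13753461 0.0008482  1.38820638]
1 5881 2.614649123595851 [0.06999964 0.15060452 0.11464858] [-0.06998763  0.0973938   0.08500322]
-1 4050 2.614506268744522 [ 0.06994331 -0.09744826  0.11131708] [-0.06974135 -0.14368989  0.08500235]
2855 0.04850695006870426
((460.7222900390625, -163.05291748046875), (89.86091613769531, 55.35837936401367), 84.29043579101562) [285 150] [332 219]
```

View pics/w3.png

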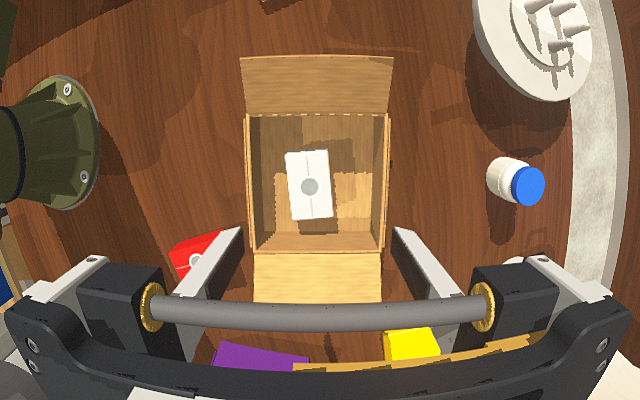

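Both flaps now lean out at about 2.6 rad, and the mould is untouched. Its centre is at (310,186) in the image, or (0.4607,-0.1631) with yaw -0.10. I'll align with it and go down.

```bash
python3 -m inch '.65 0 0 0 0 0 -.48;.65 -.35 -.35 0 0 0 0;.65 0 0 .95 0 0 0;.65 0 0 .95 0 0 0;.65 0 0 .95 0 0 0;.65 0 0 .95 0 0 0;.65 0 0 .95 0 0 0;.65 0 0 .95 0 0 0;.65 0 0 0 0 0 0;.65 0 0 0 0 0 0'
python3 - <<'E'
from h import *
from station import ctrl
o=ctrl.get_obs();print(o["ee_pos"],o["eef_rot"],o["qpos"])
t=np.array([.4607,-.1631,.023]);y=o["eef_rot"][2];d=t-o["ee_pos"]
print("dx,dy,dz",(np.cos(y)*d[0]+np.sin(y)*d[1])/.03,(np.sin(y)*d[0]-np.cos(y)*d[1])/.03,-d[2]/.03,"rz",-np.degrees(1.471-y)/10)
# cradle in detail: w1 wrist view + top
for n in("w1","w3"):
    c=np.load(n+".npz");im=c["img"];P=wpts(c);hsv=cv2.cvtColor(im,cv2.COLOR_BGR2HSV)
    m=((hsv[...,0]>60)&(hsv[...,0]<100)&(hsv[...,1]>60)&(abs(P[...,2]-.006)<.012)&(abs(P[...,0]-.48)<.08)&(abs(P[...,1]-.19)<.09)).astype(np.uint8)
    if m.sum()>50:
        uv=np.argwhere(m)[:,::-1];z=np.median(P[m>0][:,2]);print(n,m.sum(),z,cv2.minAreaRect((wray(c,uv,z)[:,:2]*1000).astype(np.float32)))
E
```

```text
time_s: 11.5
ee_pos: [0.4597, -0.1647, 0.0878]
eef_rot: [3.141, 0.0, 1.468]
force: [0.4, -0.5, -0.3]
grip_width: 0.0775
grip_force: 0.0
[ 0.45972805 -0.16466902  0.08778816] [3.14094052e+00 2.61019614e-04 1.46846024e+00] [-4.18945160e-01  3.01463577e-01  1.81676930e+00 -5.27336441e-05
  1.02265879e+00 -3.16581692e-01]
dx,dy,dz 0.055336693061628306 0.026885777265895854 2.159605319141749 rz -0.01455176533990063
w1 2785 0.005868064826711319 ((479.1544189453125, 192.81561279296875), (60.849586486816406, 96.61951446533203), 15.828548431396484)
```

```bash
python3 -m inch '.65 .05 .03 .8 0 0 0;.65 0 0 .8 0 0 0;.65 0 0 .56 0 0 0;.65 0 0 0 0 0 0;-1 0 0 0 0 0 0;-1 0 0 0 0 0 0;-1 0 0 0 0 0 0;-1 0 0 0 0 0 0' 25
python3 -m inch '-1 0 0 -.2 0 0 0;-1 0 0 -.6 0 0 0;-1 0 0 -1 0 0 0;-1 0 0 -1 0 0 0;-1 0 0 -1 0 0 0;-1 0 0 -1 0 0 0;-1 0 0 -1 0 0 0;-1 0 0 -.9 0 0 0;-1 0 0 0 0 0 0;-1 0 0 0 0 0 0'
python3 - <<'E'
from h import *
from station import ctrl,camera
o=ctrl.get_obs();print(o["ee_pos"],o["eef_rot"])
c=camera("wrist");np.savez("w4.npz",**c);cv2.imwrite("pics/w4.png",c["img"])
E
```

```text
time_s: 12.5
ee_pos: [0.4611, -0.1628, 0.0228]
eef_rot: [3.141, 0.0, 1.47]
force: [-1.2, 0.1, 6.7]
grip_width: 0.0556
grip_force: 25.0
time_s: 13.75
ee_pos: [0.4603, -0.1625, 0.2219]
eef_rot: [-3.14, -0.0, 1.47]
force: [0.2, 0.1, -3.5]
grip_width: 0.0557
grip_force: 25.0
[ 0.46031995 -0.16246748  0.22191891] [-3.14002244e+00 -4.86145741e-04  1.46982781e+00]
```

View pics/w4.png

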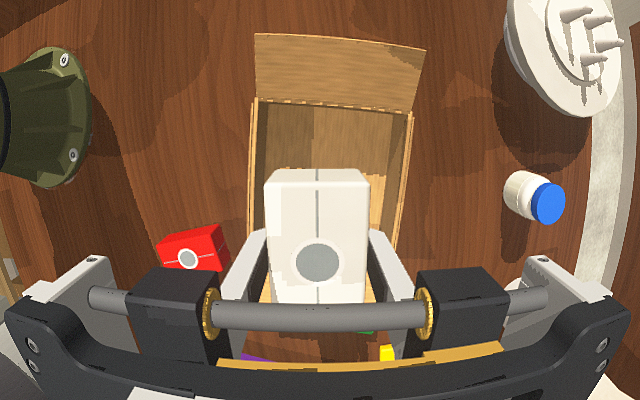

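The mould is held squarely at 0.0557 m width, with its hole at (317,262), and the carton flaps are still open. Next I'll check its pose in the hand, refine the cradle from its rim, and start moving over.

```bash
python3 -m inch '-1 0 0 0 0 0 -.72;-1 0 0 0 0 0 -.72;-1 0 0 0 0 0 -.72;-1 .8 .27 0 0 0 0;-1 .8 .27 0 0 0 0;-1 .8 .27 0 0 0 0;-1 .8 .27 0 0 0 0;-1 .8 .27 0 0 0 0;-1 .8 .27 0 0 0 0;-1 0 0 0 0 0 0'
python3 - <<'E'
from h import *
from station import ctrl,camera
np.set_printoptions(suppress=True,precision=4)
def tool(P,o):
    y=o[1];R=np.array([[np.cos(y),np.sin(y),0],[np.sin(y),-np.cos(y),0],[0,0,-1]]);return (P-o[0])@R
c=np.load("w4.npz");T=tool(wpts(c),((.4603,-.1625,.2219),1.4698));im=c["img"];hsv=cv2.cvtColor(im,cv2.COLOR_BGR2HSV)
m=(abs(T[...,0])<.06)&(abs(T[...,1])<.026)&(abs(T[...,2]+.026)<.008); q=T[m];print(len(q),np.median(q[:,2]),q.min(0),q.max(0))
A=np.linalg.lstsq(np.c_[q[:,:2],np.ones(len(q))],q[:,2],rcond=None)[0];print("plane",A)
h=m&(im.max(2)<150)&(T[...,0]<.02)&(abs(T[...,1])<.015)
print("hole",h.sum(),T[h].mean(0),np.argwhere(h).mean(0))
o=ctrl.get_obs();print(o["ee_pos"],o["eef_rot"])
d=camera("wrist");np.savez("w5.npz",**d);cv2.imwrite("pics/w5.png",d["img"])
for n in("w1","w5"):
    c=np.load(n+".npz");P=wpts(c);hsv=cv2.cvtColor(c["img"],cv2.COLOR_BGR2HSV)
    near=(abs(P[...,0]-.479)<.1)&(abs(P[...,1]-.193)<.11)
    m=near&(P[...,2]>.012)&(P[...,2]<.03)&(hsv[...,0]>8)&(hsv[...,0]<35)
    m=cv2.morphologyEx(m.astype(np.uint8),cv2.MORPH_OPEN,np.ones((3,3)))
    k,lab,st,_=cv2.connectedComponentsWithStats(m)
    if k<2: continue
    m=lab==1+st[1:,4].argmax()
    z=np.median(P[m][:,2]);print(n,m.sum(),"rim z",z,cv2.minAreaRect((wray(c,np.argwhere(m)[:,::-1],z)[:,:2]*1000).astype(np.float32)))
    g=near&(hsv[...,0]>60)&(hsv[...,0]<100)&(hsv[...,1]>60)&(P[...,2]<.012)
    if g.sum()>50: print("floor",g.sum(),np.median(P[g][:,2]),cv2.minAreaRect((wray(c,np.argwhere(g)[:,::-1],.006)[:,:2]*1000).astype(np.float32)))
E
```

```text
time_s: 15.05
ee_pos: [0.4679, -0.0098, 0.2221]
eef_rot: [-3.14, -0.001, 1.849]
force: [0.6, 0.2, -2.9]
grip_width: 0.056
grip_force: 25.0
11771 -0.025740412359684217 [-0.029  -0.026  -0.0282] [ 0.0441  0.026  -0.018 ]
plane [ 0.011   0.0026 -0.0258]
hole 0 [nan nan nan] [nan nan]
[ 0.4679 -0.0098  0.2221] [-3.14   -0.0007  1.8488]
w1 5747 rim z 0.01945111156389245 ((477.1744384765625, 192.7847137451172), (117.24910736083984, 150.12118530273438), 15.525310516357422)
floor 2785 0.005868064826711319 ((479.11431884765625, 192.82595825195312), (60.8303337097168, 96.5889663696289), 15.8285551071167)
w5 4632 rim z 0.01934608416011576 ((481.8269348144531, 177.7956085205078), (115.7560043334961, 120.90535736083984), 15.591145515441895)
floor 3041 0.005712587414589954 ((478.5412292480469, 193.00979614257812), (61.38927459716797, 93.38500213623047), 15.534558296203613)<stdin>:10: RuntimeWarning: Mean of empty slice.
  ret = um.true_divide(
```

View pics/w5.png

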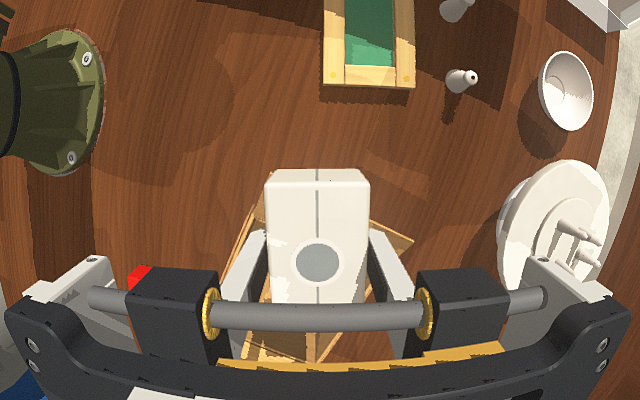

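In the image the cradle is at about (370,40), the figures are at (460,80) and (455,8), and the mould is level in the hand. The rim and floor put the cradle at (0.4775,0.1928), yaw 0.271. I'll move above it and start down.

```bash
python3 -m inch '-1 .8 .27 0 0 0 0;-1 .8 .27 0 0 0 0;-1 .8 .27 0 0 0 0;-1 .8 .27 0 0 0 0;-1 .8 .27 0 0 0 0;-1 .8 .27 0 0 0 0;-1 .8 .27 0 0 0 0;-1 .8 .27 0 0 0 0;-1 0 0 0 0 0 0'
python3 -m inch '-1 0 0 .9 0 0 0;-1 0 0 .9 0 0 0;-1 0 0 .9 0 0 0;-1 0 0 .9 0 0 0;-1 0 0 .9 0 0 0;-1 0 0 .7 0 0 0;-1 0 0 0 0 0 0;-1 0 0 0 0 0 0'
python3 - <<'E'
from h import *
from station import ctrl,camera
np.set_printoptions(suppress=True,precision=4)
o=ctrl.get_obs();print(o["ee_pos"],o["eef_rot"],o["force"])
t=np.array([.4775,.1928,.026]);y=o["eef_rot"][2];d=t-o["ee_pos"]
print("dx,dy,dz",(np.cos(y)*d[0]+np.sin(y)*d[1])/.03,(np.sin(y)*d[0]-np.cos(y)*d[1])/.03,-d[2]/.03)
c=camera("wrist");np.savez("w6.npz",**c);cv2.imwrite("pics/w6.png",c["img"])
P=wpts(c);dd=P-o["ee_pos"]
T=np.stack([dd[...,0]*np.cos(y)+dd[...,1]*np.sin(y),dd[...,0]*np.sin(y)-dd[...,1]*np.cos(y)],-1)
# rim profile along tool y at several tool x beyond mould (+x), and along x on y=0
hsv=cv2.cvtColor(c["img"],cv2.COLOR_BGR2HSV)
g=(hsv[...,0]>60)&(hsv[...,0]<100)&(hsv[...,1]>60)&(abs(T[...,0])<.07)&(abs(T[...,1])<.06)
if g.sum(): print("green",g.sum(),T[g].min(0),T[g].max(0))
r=(P[...,2]>.013)&(P[...,2]<.026)&(T[...,0]>.05)&(T[...,0]<.1)&(abs(T[...,1])<.1)&(hsv[...,0]<35)
r=cv2.morphologyEx(r.astype(np.uint8),cv2.MORPH_OPEN,np.ones((3,3)))>0
print("rim",r.sum(),T[r].min(0),T[r].max(0))
E
```

```text
time_s: 16.23
ee_pos: [0.4783, 0.1917, 0.2224]
eef_rot: [-3.14, 0.0, 1.848]
force: [-1.0, -0.7, -2.3]
grip_width: 0.0558
grip_force: 25.0
time_s: 17.23
ee_pos: [0.4788, 0.191, 0.0679]
eef_rot: [3.141, 0.0, 1.846]
force: [0.3, 0.1, -2.4]
grip_width: 0.0562
grip_force: 25.0
[0.4788 0.191  0.0679] [3.1407 0.0001 1.8462] [ 0.2987  0.1117 -2.4053]
dx,dy,dz 0.07003353789390517 -0.026490240547268132 1.3981930256768407
green 1211 [ 0.0088 -0.0508] [0.049  0.0591]
rim 5409 [ 0.05   -0.0581] [0.0772 0.0579]
```

View pics/w6.png

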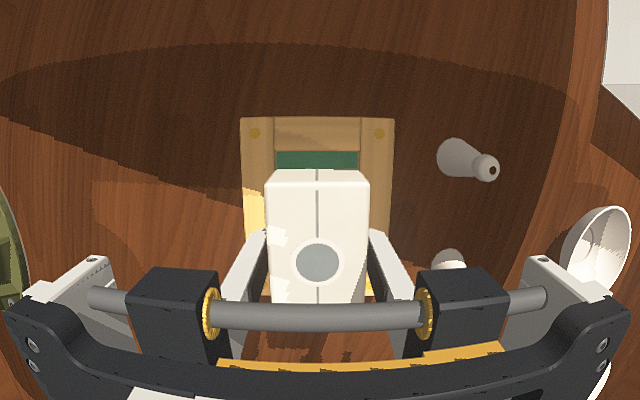

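The recess lies centred under the mould; the rim spans columns 240–394 and the mould 265–370. The sideways correction is under 2 mm, so I'm lowering slowly.

```bash
python3 -m inch '-1 .06 -.01 .3 0 0 0;-1 0 0 .4 0 0 0;-1 0 0 .3 0 0 0;-1 0 0 .2 0 0 0;-1 0 0 .1 0 0 0;-1 0 0 .07 0 0 0;-1 0 0 0 0 0 0;-1 0 0 0 0 0 0'
```

```text
time_s: 18.27
ee_pos: [0.4776, 0.1932, 0.0262]
eef_rot: [3.141, 0.0, 1.847]
force: [-0.2, -0.4, -1.7]
grip_width: 0.0558
grip_force: 25.0
```

```bash
python3 -m inch '-1 0 0 .03 0 0 0;-1 0 0 0 0 0 0;-1 0 0 0 0 0 0'; python3 -m inch '.3 0 0 0 0 0 0;.3 0 0 0 0 0 0;.3 0 0 0 0 0 0;.3 0 0 0 0 0 0' 
python3 -m inch '.5 0 0 0 0 0 0;.5 0 0 -.4 0 0 0;.5 0 0 -.9 0 0 0;.5 0 0 -.9 0 0 0;.5 0 0 -.9 0 0 0;.5 0 0 -.9 0 0 0;.5 -.5 0 -.9 0 0 0;.5 -.5 0 -.9 0 0 0;.5 -.5 0 -.9 0 0 0;.5 0 0 0 0 0 0'
python3 - <<'E'
from h import *
from station import ctrl,camera
np.set_printoptions(suppress=True,precision=4)
c=camera("wrist");np.savez("w7.npz",**c);P=wpts(c);im=c["img"]
cv2.imwrite("pics/w7.png",im)
hsv=cv2.cvtColor(im,cv2.COLOR_BGR2HSV)
near=(abs(P[...,0]-.4775)<.1)&(abs(P[...,1]-.193)<.1)
m=near&(P[...,2]>.042)&(P[...,2]<.06)&(hsv[...,1]<70)
m=cv2.morphologyEx(m.astype(np.uint8),cv2.MORPH_OPEN,np.ones((3,3)))>0
q=P[m];A=np.linalg.lstsq(np.c_[q[:,:2]-q[:,:2].mean(0),np.ones(len(q))],q[:,2],rcond=None)[0]
print("mould top",m.sum(),A,cv2.minAreaRect((wray(c,np.argwhere(m)[:,::-1],np.median(q[:,2]))[:,:2]*1000).astype(np.float32)))
r=near&(P[...,2]>.014)&(P[...,2]<.026)&(hsv[...,0]>8)&(hsv[...,0]<35)
r=cv2.morphologyEx(r.astype(np.uint8),cv2.MORPH_OPEN,np.ones((3,3)))>0
print("rim",r.sum(),np.median(P[r][:,2]),cv2.minAreaRect((wray(c,np.argwhere(r)[:,::-1],.02)[:,:2]*1000).astype(np.float32)))
E
```

```text
time_s: 18.65
ee_pos: [0.4776, 0.1932, 0.0252]
eef_rot: [3.142, -0.0, 1.847]
force: [0.5, -1.3, -1.8]
grip_width: 0.0555
grip_force: 25.0
time_s: 19.15
ee_pos: [0.4776, 0.1932, 0.0252]
eef_rot: [3.142, -0.0, 1.847]
force: [0.3, 0.2, 0.0]
grip_width: 0.0613
grip_force: 0.0
time_s: 20.4
ee_pos: [0.4905, 0.1495, 0.2285]
eef_rot: [3.138, 0.0, 1.846]
force: [-0.4, 0.6, -0.2]
grip_width: 0.0707
grip_force: 0.0
mould top 3649 [0.004  0.0025 0.0505] ((518.16845703125, 205.41317749023438), (141.87911987304688, 88.70875549316406), 18.045391082763672)
rim 6691 0.019425069444998062 ((502.81365966796875, 200.24188232421875), (168.7289276123047, 148.3760223388672), 15.676275253295898)
```

View pics/w7.png

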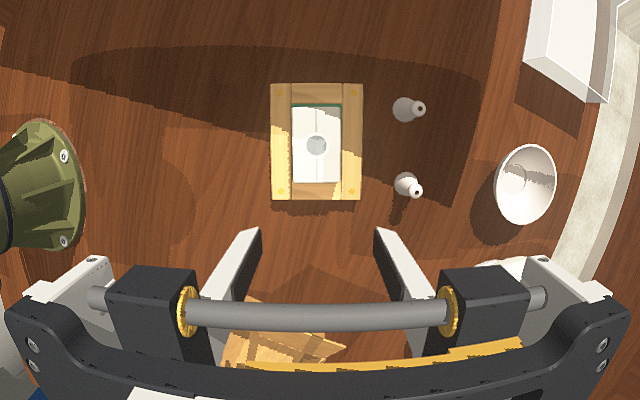

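The mould sits level in the recess, with its top at 0.0505. It spans (291,105) to (342,183) in the image, and both figures are standing. The figures got into the rectangle fits, so I'll redo the centring with those masked out, check the flaps once more, and then hand in.

```bash
python3 - <<'E'
from h import *
from station import ctrl,camera
c=np.load("w7.npz");P=wpts(c);hsv=cv2.cvtColor(c["img"],cv2.COLOR_BGR2HSV)
def big(m,h):
    m=cv2.morphologyEx(m.astype(np.uint8),cv2.MORPH_OPEN,np.ones((3,3)));m[:,372:]=0;m[210:]=0
    k,l,s,_=cv2.connectedComponentsWithStats(m);m=l==1+s[1:,4].argmax()
    return cv2.minAreaRect((wray(c,np.argwhere(m)[:,::-1],h)[:,:2]*1000).astype(np.float32))
print("mould",big((P[...,2]>.042)&(P[...,2]<.06),.0505))
print("rim",big((P[...,2]>.013)&(P[...,2]<.06)&(P[...,1]<.3),.02))
t=camera("top");Q=pts(t);C=np.array([.4736,-.1604,0]);a=-.177;R=np.array([[np.cos(a),-np.sin(a),0],[np.sin(a),np.cos(a),0],[0,0,1]])
Q=(Q-C)@R
for s in(1,-1):
    q=Q[(abs(Q[...,0])<.07)&(s*Q[...,1]>.1)&(s*Q[...,1]<.17)&(Q[...,2]>.08)&(Q[...,2]<.16)]
    print("flap",s,len(q),np.pi-np.arctan(np.polyfit(s*q[:,1],q[:,2],1)[0]),q.mean(0))
E
```

```text
mould ((478.1235656738281, 191.42987060546875), (55.82655715942383, 89.31900024414062), 16.68900489807129)
rim ((477.830322265625, 193.21975708007812), (116.51046752929688, 148.61123657226562), 15.54495906829834)
flap 1 427 2.618476928983507 [-0.00143991  0.12537395  0.10047417]
flap -1 446 2.643488472798462 [-0.00081067 -0.12497086  0.10046233]
```

The mould is within 2 mm of the cradle centre and square to 0.02 rad. Both flaps are at about 2.6 rad.

```bash
python3 -c "
from station import ticket
print(ticket.hand_in())"
```

```text
the job is handed in; nothing more can be done
None
```

I handed the job in at about 20 s; the station gave no verdict. My last camera check showed both flaps open at about 2.6 rad, the mould released and seated level in the cradle within 2 mm of centre, and both figures standing; I didn't re-measure the sponge, but the arm never went near it.

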